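# Set the dish illuminator to its third click

### The arm

A 7-joint arm with a two-finger parallel gripper is mounted at the origin on a cart in front of the work surface, level with it; the furniture and walls round the work are solid. World frame = base frame: x ahead of the robot, y to its left, z up, the work surface at z = 0. Lengths are in m, angles in rad, forces in N, time in s.
With the tool pointing down it reaches from about 0.425 to 0.925 m from the base axis. Payload 6.8 kg.
Tool frame: the origin (TCP) lies midway between the tips of the shut fingers; the grasp point (between the pads) lies 19 mm behind it; z points along the fingers, y is the line along which they close (so a half turn about z gives the same grasp; the last joint's range is limited). The gripper opens to 85 mm and grips with 20 to 120 N. Pads are 22 mm wide; open, the fingers measure 114 mm over their backs; the gripper's body (76 mm by 85 mm) begins 54 mm behind the grasp point. The pads swing forward as they close: fully open they stand 13 mm farther back than shut.
Start: joints at [1.044, 0.477, 0.022, 1.555, -0.011, 1.109, -0.083], TCP at [0.275, -0.617, 0.231] pointing down, gripper open.
Joint ranges: [-2.96, 2.96], [-0.34, 2.1], [-1.41, 1.46], [0.24, 2.44], [-1.37, 4.51], [0.17, 1.92], [-2.96, 2.96]. Speed limits (rad/s): [2.39, 2.39, 3.14, 3.14, 3.14, 3.14, 3.14].

### API

Orientations are given as a unit quaternion [w, x, y, z].
In Python, from station import bot, imaging gives the robot as it stands.
- The arm moves only by the tool move_arm, never from a script. Its argument "commands" is a list that holds one entry, the list of rows, each a list of 7 numbers: the shift along the tool's x, y, z in m, then the turn, a rotation vector about the tool's x, y, z in degrees, then the finger opening in m, from 0 to 0.0854. In form: [[[x, y, z, rx, ry, rz, grip], ...]]. A call has 1 to 20 rows; each row shifts and turns the commanded pose from where the row before left it, along the tool's axes as they then stand; what a row does not reach is not made up. A row lasts 1/8 s, in which the tool goes at most 62.5 mm and 10.7 degrees, less where a joint would pass 70% of its speed; a pose out of reach is approached as far as the arm can. A call is refused whole if a number of a shift passes 0.0625 or a number of a turn 10.7, either way. A call with a gripper value outside its range is refused whole. The fingers move at their own pace and stop on an object; "squeeze" is the grip in N (left out, the last holds). Time passes only in rows, so rows that do not move let the fingers close. It gives the time, the measured TCP pose, the force, the opening and the grip force at its end, in the units of the state.
- bot.get_obs(): the state, without advancing time (a new reading comes with each control period).
- imaging.read_camera(name): name is "scene" or "top"; returns the picture (480x640x3 uint8, red, green, blue); there is no depth.
- imaging.calibration(name): a dict with "intrinsics" (3x3 intrinsics, pixels), "extrinsics" (4x4, takes a point from camera to world coordinates). Camera axes: x right, y down, z forward; pixel columns grow to the right and rows downward; lengths in m; the calibration is good to about 2 mm. A picture is of the moment at which its call begins. calibration takes no time and is no camera call.
- bot.hand_in(): hands the job in; it is judged then, once.
The state is a dict: "t": time; "q": joint angles; "joint_vel": joint speeds; "joint_torque": joint torques, N m; "eef_pos": TCP position; "tool_rot": TCP orientation; "contact_force": force on the tool from outside, world axes, zero at the start; "torque": the same for the moment, N m; "gripper_width": opening from 0.0 (shut) to 1.0 (fully open); "grasp_force": force on a finger pad.
Only numpy, scipy, OpenCV 4.12 (cv2) and the standard library are available. Lean on these libraries where they do the work, as an engineer would, in place of code of your own. Each camera call takes 0.05 s, during which the arm holds its last target. There are 200 camera calls.

### The job

Set the stepped attenuator of the white dish illuminator by its black thumb lever, using fingertips only: first push the lever to the left until it sits in its dark end position, then push it back to the right and count the clicks, and leave it resting in the third click from dark with the hand clear of it. The culture bleaches if it gets more light than that, so never let the lever pass beyond the third click. Push gently and do not pinch the lever, and leave the dish on the window and everything else on the bench where it is.

Things in the scene. Friction and masses are not known exactly. Their poses are not given: they have to be found in the camera images.
- illuminator: White box-shaped dish illuminator, fixed on the bench, 210 mm deep (its x) by 250 mm wide (its y), flat deck 64 mm above the bench. Origin: centre of its underside; x points to its back, y to its left, z up. The lever's slot runs along y, 45 mm in front of the origin; a round window lies behind it. Beside the lever and the dish nothing stands over 10 mm above the deck.
- paddle_top (a point): Centre of the top edge of the lever's black paddle, 121 mm above the bench. The paddle is an upright plate 30 mm wide (illuminator's x), 9 mm thick (its y, the way it travels), 30 mm high, its lower edge 27 mm above the deck, on a thin stem. Its flat left and right faces are the places to push.
- guide_block (a point): Top centre of the guide block, 18 x 20 mm, that moves with the lever, 37 mm in front of the paddle's middle, 31 mm above the deck, over a steel rail of cross pins. A thin plunger stands out of it, up to 47 mm above the deck, and rises and drops at each click.
- dark_mark (a point): Point on the deck in the middle of the slot, below the paddle when the lever is in the dark end detent: the left end of its travel. A black bar is marked beside it, and growing dots beside the five clicks.
- lever (a joint): Lever position in m: 0 in the dark end detent (left), growing to the right (illuminator's -y). Detents every 18 mm: 0, 0.018, 0.036, 0.054 (third click), 0.072, 0.090; stops 5 mm beyond the ends. Leaving one takes 5 to 7 N; past the crest half way to the next it snaps forward by itself and the force falls away. Starts in the 1st or 2nd click (rarely on the crest between).
- microscope: The bench's large microscope, fixed furniture, 467 mm high, right of the illuminator and between it and where the arm starts: it takes up x from 0.42 to 0.92 m and y from -0.42 to -0.08 m, up to z = 0.49 m. Not to be touched; pass in front of it, close to the robot.
- dish_a: Round pink culture dish, 60 mm across and 16 mm high, lying loose on the opal window (112 mm across, centre 40 mm behind the illuminator's origin, 68 mm above the bench); origin at the centre of its underside. Not to be touched.
- timer: Loose white timer, 66 x 66 x 18 mm, left of the illuminator; origin at the centre of its underside. Not to be touched.
- marker_black: Loose marker pen, 13 x 127 x 14 mm, lying left of the illuminator; origin at the centre of its underside. Not to be touched.
- tally_counter: Loose hand tally counter, 80 x 51 x 24 mm, right of the illuminator; origin at the centre of its underside. Not to be touched.
- usb_stick: Loose memory stick, 18 x 57 x 8 mm, right of the illuminator; origin at the centre of its underside. Not to be touched.
- glasses: Loose spectacles, 141 x 138 x 44 mm, far right on the bench. Not to be touched.
- tape_roll: Loose roll of tape, 68 mm across, 20 mm high, far left on the bench. Not to be touched.

How it is judged:
By the outcome, as a careful person would: the job done as asked, in the order asked, and still so for the second after the job is handed in, with the robot touching nothing.
It also fails if it takes over 64 s, if anything falls off the work surface, if the arm or the gripper's body presses on something with over 40 N, if the wrist force passes 120 N, or if a joint passes its speed limit or range.

## Working session

There is one attempt and no reset: what is moved stays moved. The work goes in short steps, Python scripts to look and compute and a tool call to move; the robot and the scene stay as the last step left them, time stands still between calls to the robot, and variables do not carry over. Pictures are saved under pics/ and viewed, at most 10 in all, crops included, and the job is handed in when it is done.

Besides the shell and the picture viewer there is one more tool, called as name(argument=value, ...), one argument or row to a line, values as JSON. move_arm: Moves the arm, as the interface text tells. Its arguments: {"type":"object","properties":{"commands":{"type":"array","items":{"type":"array","items":{"type":"array","items":{"type":"number"}}}},"squeeze":{"type":"number"}},"required":["commands"]}

```bash
mkdir -p pics
python3 - <<'E'
from station import bot, imaging
import cv2
for n in ("scene","top"):
    im=imaging.read_camera(n); cv2.imwrite(f"pics/{n}0.png",im[:,:,::-1])
    c=imaging.calibration(n); print(n,c["intrinsics"],c["extrinsics"])
print(bot.get_obs())
E
```

```text
scene [[532.64130526   0.         316.05392442]
 [  0.         532.64130526 237.11092614]
 [  0.           0.           1.        ]] [[ 0.78724096 -0.30293123  0.53710739 -0.47424798]
 [-0.61657482 -0.39988111  0.67818183 -1.31538938]
 [ 0.00933664 -0.8650594  -0.50158256  1.06686869]
 [ 0.          0.          0.          1.        ]]
top [[486.16292347   0.         320.00930943]
 [  0.         486.16292347 247.77412097]
 [  0.           0.           1.        ]] [[ 0.01505246 -0.98156569  0.19053141  0.29637123]
 [-0.99985299 -0.01321133  0.0109297   0.02744931]
 [-0.00821104 -0.19066792 -0.98162025  1.57930129]
 [ 0.          0.          0.          1.        ]]
{'t': 0.1, 'q': array([ 1.04390997,  0.47774871,  0.02235364,  1.55634993, -0.01151827,
        1.10931404, -0.08307669]), 'joint_vel': array([-0.00109402, -0.00225454,  0.00091853, -0.0029726 , -0.00092833,
        0.00061769,  0.0007641 ]), 'joint_torque': array([ 4.97357207e-03, -5.97752881e+01,  1.61375787e+00, -2.81952435e+01,
        1.28469543e-02,  5.02397350e-03, -1.89336367e-05]), 'eef_pos': array([ 0.27425838, -0.61618039,  0.23040331]), 'tool_rot': array([-8.13865871e-04,  9.78154237e-01,  2.07878746e-01, -2.30689218e-04]), 'contact_force': array([0.45143449, 0.97771605, 0.43164049]), 'torque': array([ 0.02756537, -0.03706116,  0.00156347]), 'grasp_force': 0.0, 'gripper_width': 0.99358751113181}
```

View pics/scene0.png

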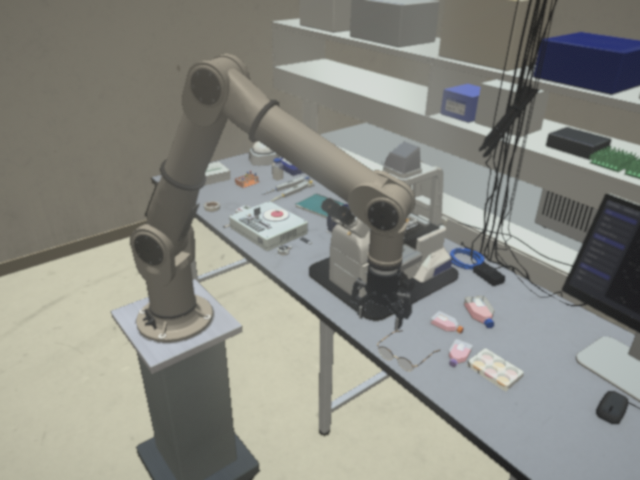

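View pics/top0.png

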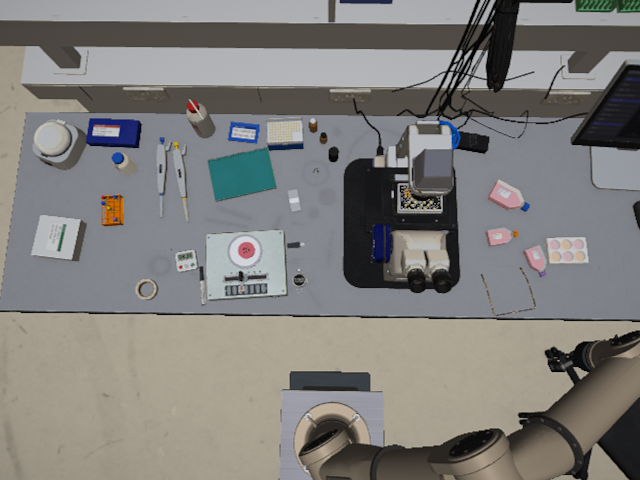

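The top view shows the illuminator at about px (206–287, 230–298), with its dish at (246,250) and the slot at about row 277. The scene view shows it at about (268,222). I'll zoom in on both.

```bash
cat > h.py <<'E'
import numpy as np, cv2
from station import bot, imaging
def ray(n,u,v,z):
    c=imaging.calibration(n); E=np.array(c["extrinsics"]); d=E[:3,:3]@np.linalg.solve(c["intrinsics"],[u,v,1.])
    o=E[:3,3]; return o+d*(z-o[2])/d[2]
def proj(n,p):
    c=imaging.calibration(n); E=np.linalg.inv(c["extrinsics"]); q=c["intrinsics"]@(E[:3,:3]@np.array(p)+E[:3,3]); return q[:2]/q[2]
def crop(src,name,u0,v0,u1,v1,k):
    cv2.imwrite(f"pics/{name}.png",cv2.resize(src[v0:v1,u0:u1],None,fx=k,fy=k,interpolation=cv2.INTER_CUBIC))
E
python3 - <<'E'
from h import *
a=cv2.imread("pics/top0.png"); s=cv2.imread("pics/scene0.png")
A=cv2.resize(a[222:306,196:316],None,fx=6.6,fy=6.6,interpolation=cv2.INTER_CUBIC)
cv2.imwrite("pics/c1.png",A)
crop(s,"c2",220,190,320,265,8)
E
```

```text
(no output)
```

View pics/c1.png

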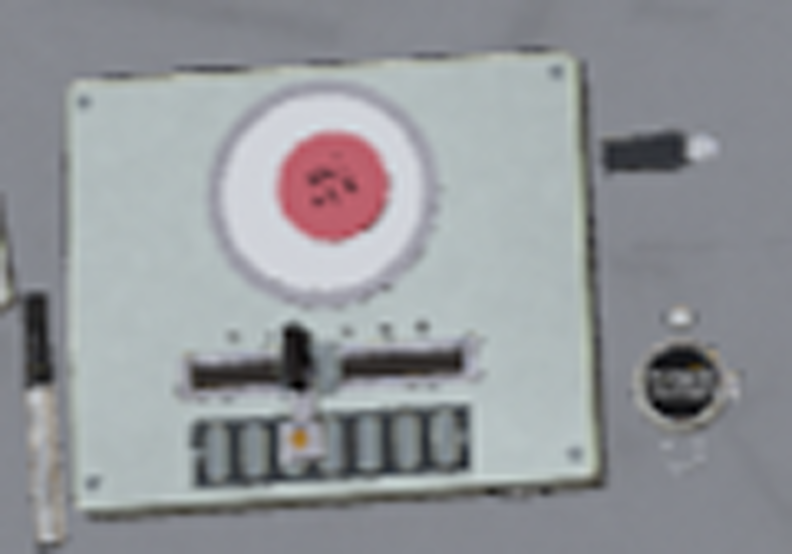

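View pics/c2.png

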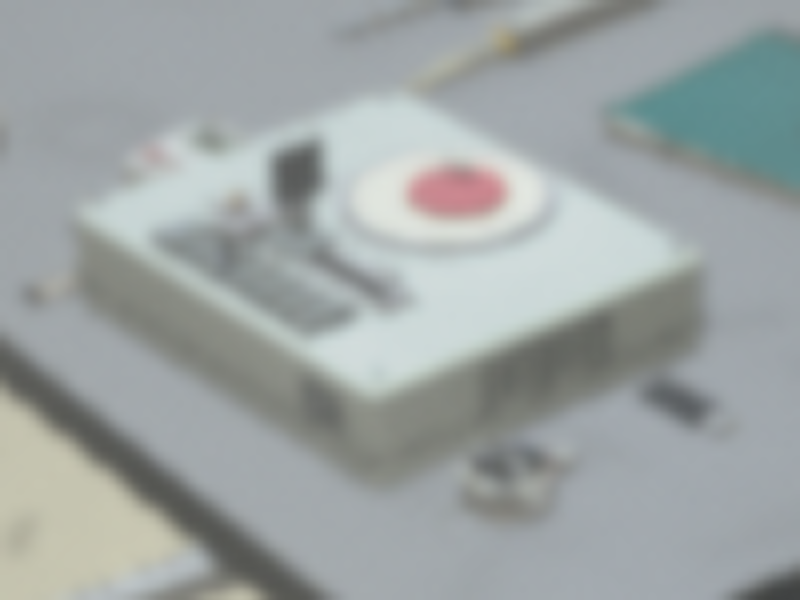

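The crop of the top view shows the deck corners and screws, the slot from (188,375) to (465,360), and six marks from about (232,337) to (421,327) at 38 px spacing. The paddle top is near (295,330) and the orange plunger tip near (300,438). The scene crop shows the paddle at about (298,165). Next I compute positions.

Run:
```python
from h import *
a=cv2.imread("pics/top0.png")
f=lambda u,v:((u+.5)/6.6-.5+196,(v+.5)/6.6-.5+222)
g=lambda u,v:((u+.5)/8-.5+220,(v+.5)/8-.5+190)
C=[ray("top",*f(*p),.064) for p in [(72,85),(578,55),(600,480),(85,515)]]
S=[ray("top",*f(*p),.064) for p in [(83,102),(557,72),(574,453),(93,483)]]
for X in (C,S): print(np.round(X,4).tolist(), [round(float(np.linalg.norm(X[i]-X[(i+1)%4])),4) for i in range(4)])
c=np.mean(C,0); 
yl=sum([C[0]-C[1],C[3]-C[2],S[0]-S[1],S[3]-S[2]]); yaw=np.arctan2(-yl[0],yl[1])
xb=sum([C[0]-C[3],C[1]-C[2],S[0]-S[3],S[1]-S[2]]); print("c",c,np.mean(S,0),"yaw deg",np.degrees(yaw),np.degrees(np.arctan2(xb[1],xb[0])))
R=np.array([[np.cos(yaw),-np.sin(yaw)],[np.sin(yaw),np.cos(yaw)]])
L=lambda p:np.round(R.T@(np.array(p)[:2]-c[:2]),4)
for n,p,z in [("slotL",(188,375),.064),("slotR",(465,360),.064),("m0",(232,337),.064),("m1",(270,336),.064),("m3",(345,330),.064),("m4",(384,330),.064),("m5",(421,327),.064),("plunger",(300,438),.109),("dish",(333,187),.084)]:
    q=ray("top",*f(*p),z); print(n,np.round(q,4),L(q))
# window mask, dark paddle mask in top view
hsv=cv2.cvtColor(a,cv2.COLOR_BGR2GRAY)
sub=hsv[268:284,224:270]; print(sub[:, 0:24].tolist() if 0 else "")
for r in range(269,284): print(r,hsv[r,232:252])
# paddle top from scene: top edge corners
for p in [(270,152),(322,138),(296,145)]:
    q=ray("scene",*g(*p),.121); print("sc",np.round(q,4),L(q))
```

```text
[[0.629, 0.4081, 0.064], [0.6471, 0.1631, 0.064], [0.4413, 0.1467, 0.064], [0.4213, 0.3895, 0.064]] [0.2456, 0.2065, 0.2437, 0.2086]
[[0.6206, 0.4022, 0.064], [0.6386, 0.1731, 0.064], [0.4539, 0.1593, 0.064], [0.4364, 0.3866, 0.064]] [0.2299, 0.1852, 0.2279, 0.1849]
c [0.53466466 0.27683932 0.064     ] [0.53737059 0.28030504 0.064     ] yaw deg 4.450234554330644 4.705137018053764
slotL [0.4884 0.3443 0.064 ] [-0.0409  0.0708]
slotR [0.4975 0.2126 0.064 ] [-0.0421 -0.0612]
m0 [0.507  0.3242 0.064 ] [-0.0239  0.0494]
m1 [0.5077 0.3061 0.064 ] [-0.0246  0.0313]
m3 [0.5111 0.2704 0.064 ] [-0.024  -0.0046]
m4 [0.5113 0.2518 0.064 ] [-0.0252 -0.0232]
m5 [0.513  0.2342 0.064 ] [-0.0249 -0.0409]
plunger [0.4543 0.2817 0.109 ] [-0.0797  0.0111]
dish [0.5767 0.2759 0.084 ] [ 0.0418 -0.0042]

269 [186 186 184 184 185 186 190 193 193 185 181 182 185 186 182 179 183 186
 187 186]
270 [187 186 184 184 185 189 194 178 157 177 193 190 190 189 189 190 188 187
 186 186]
271 [187 187 184 185 187 192 161  97  74 105 167 193 190 190 190 176 160 175
 189 187]
272 [173 186 185 186 164 168 145  26  22  31  
[... 429 characters left out ...]
  26  31  70 115 134 129  94  43  46
  47  48]
278 [ 46  45  47  47  47  62  62  43  33  37  61  77 112 137 135 102  42  45
  44  43]
279 [ 45  44  45  44  44  43  58  56  34  29  64 100 122 131 124 105  90 114
 127 119]
280 [ 92 114 126 119 119 113  98  67  21   2  54 102 124 128 117 130 151 162
 171 166]
281 [147 159 167 163 160 166 151 138 133  87 115 139 126 128 137 168 186 186
 188 187]
282 [182 183 185 184 184 187 167 159 167 151 157 149 156 179 181 188 191 190
 191 190]
283 [187 186 188 188 190 192 188 181 170 161 163 148 167 197 195 196 195 195
 196 196]
sc [0.4805 0.2853 0.121 ] [-0.0533  0.0127]
sc [0.5089 0.2828 0.121 ] [-0.0253  0.008 ]
sc [0.4947 0.2841 0.121 ] [-0.0393  0.0103]
```

move_arm(
  commands=[
    [[0,-0.03,-0.04,0,0,0,0],[0,-0.03,-0.04,0,0,0,0],[0,-0.03,-0.04,0,0,0,0],[0,-0.03,-0.04,0,0,0,0],[0,-0.03,-0.04,0,0,0,0],[0,-0.03,-0.04,0,0,0,0],[0,-0.03,-0.04,0,0,0,0],[0,-0.03,-0.04,0,0,0,0]],
  ],
  squeeze=20,
)

```text
t: 1.1
eef_pos: [0.1763, -0.3962, 0.5523]
tool_rot: [-0.0, 0.978, 0.208, -0.0]
contact_force: [1.2, -0.9, 0.2]
gripper_width: 0.001
grasp_force: 0.0
```

move_arm(
  commands=[
    [[0,-0.02,-0.01,0,0,0,0],[0.05,-0.003,0,0,0,-7,0],[0.05,-0.003,0,0,0,-7,0],[0.05,-0.003,0,0,0,-7,0],[0.05,-0.003,0,0,0,-7,0],[0.05,-0.003,0,0,0,-7,0],[0.05,-0.003,0,0,0,-7,0],[0.05,-0.003,0,0,0,-7,0],[0.05,-0.003,0,0,0,-7,0],[0.05,-0.003,0,0,0,-7,0],[0.05,-0.003,0,0,0,-7,0],[0.05,-0.003,0,0,0,-7,0],[0.05,-0.003,0,0,0,-7,0],[0.05,-0.003,0,0,0,-7,0]],
  ],
)

```text
t: 2.85
eef_pos: [0.3737, 0.17, 0.5599]
tool_rot: [-0.001, 0.536, 0.844, -0.001]
contact_force: [0.2, -0.6, 0.0]
gripper_width: 0.002
grasp_force: 0.0
```

move_arm(
  commands=[
    [[0,0,0,0,0,10.3,0],[0,0,0,0,0,10.4,0],[0.0077,0.0128,0.04,0,0,0,0],[0.0077,0.0128,0.04,0,0,0,0],[0.0077,0.0128,0.04,0,0,0,0],[0.0077,0.0128,0.04,0,0,0,0],[0.0077,0.0128,0.04,0,0,0,0],[0.0077,0.0128,0.04,0,0,0,0],[0.0077,0.0128,0.04,0,0,0,0],[0.0077,0.0128,0.04,0,0,0,0],[0.0077,0.0128,0.04,0,0,0,0],[0.0077,0.0128,0.03,0,0,0,0],[0,0,0,0,0,0,0]],
  ],
)

```text
t: 4.47
eef_pos: [0.4945, 0.2543, 0.1681]
tool_rot: [-0.002, 0.68, 0.733, -0.003]
contact_force: [-0.4, 0.3, 0.0]
gripper_width: -0.006
grasp_force: 0.0
```

Run:
```python
from h import *
a=imaging.read_camera("top")[:,:,::-1]; s=imaging.read_camera("scene")[:,:,::-1]
A=cv2.resize(a[225:305,200:290],None,fx=5,fy=5,interpolation=cv2.INTER_CUBIC); B=cv2.resize(s[180:260,225:295],None,fx=5,fy=5,interpolation=cv2.INTER_CUBIC)
cv2.imwrite("pics/d.png",np.hstack([A,B])); o=bot.get_obs(); print(o["t"],o["eef_pos"],o["tool_rot"],o["contact_force"])
```

```text
4.575 [0.49557925 0.25508084 0.17127381] [-3.94575446e-04  6.79902515e-01  7.33302243e-01 -4.84949286e-04] [-0.74233863  0.21915296 -0.33079912]
```

View pics/d.png

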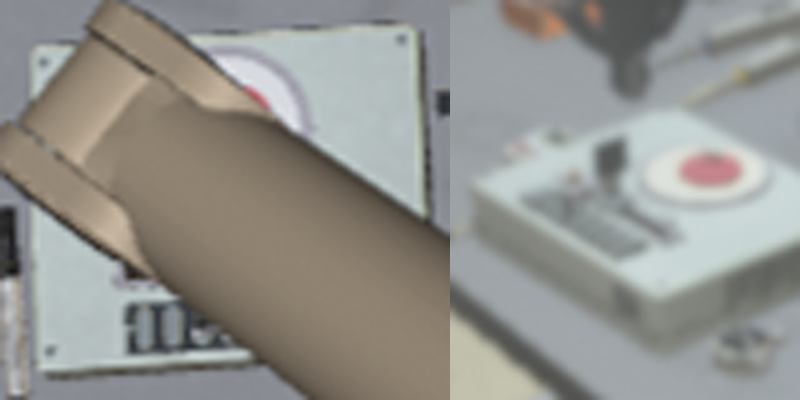

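The scene half shows the fingertip at about scene px (261,199) and the paddle at about (257,210). In the top view the arm hides the lever.

Run:
```python
from h import *
o=bot.get_obs(); print(proj("scene",o["eef_pos"]), proj("scene",[.4935,.284,.121]), proj("scene",[.4935,.284,.091]))
s=imaging.read_camera("scene"); g=cv2.cvtColor(s,cv2.COLOR_RGB2GRAY)
for r in range(192,222): print(r,g[r,248:272])
```

```text
[260.25939    198.62556001] [256.32440267 207.77594488] [256.68238149 214.58817813]
192 [160 160 159 160 160 160 158 150 133 109  92  90  96  99 100 106 124 142
 146 144 144 143 143 145]
193 [161 160 160 160 160 160 160 154 138 112  94  90  96 101 100 103 119 134
 142 144 146 149 151 154]
194 [161 161 160 160 160 160 161 155 138 114  94  90  96 101 101 101 113 133
 146 151 153 156 158 159]
195 [161 161 160 161 161 161 160 154 138 114  95  91  95 101 102 102 115 135
 150 156 158 159 161 161]
196 [161 161 161 161 161 161 160 156 142 118  98  91  96 101 103 106 120 140
 154 159 160 161 162 162]
197 [161 160 161 161 161 161 161 158 147 129 110  98  99 104 104 111 130 148
 157 160 161 162 162 163]
198 [161 161 161 162 161 162 161 160 155 145 129 116 110 111 113 123 140 154
 160 161 162 162 163 164]
199 [162 161 161 162 161 162 162 161 160 156 147 137 129 127 130 138 150 159
 162 163 163 164 163 165]
200 [161 161 162 161 162 162 161 162 162 161 157 153 148 146 148 154 159 163
 164 165 166 166 166 165]
201 [162 162 162 161 162 161 162 161 162 162 161 160 159 159 160 164 168 170
 172 174 174
[... 1373 characters left out ...]
 183 172 144 118 111 116 137 168 192 198 193 194 207 219
 223 224 224 220 206 182]
216 [162 153 156 167 174 169 150 131 121 124 144 174 196 200 191 188 200 215
 221 223 223 222 215 203]
217 [161 160 158 158 159 156 149 136 125 123 142 171 193 198 190 183 189 203
 214 219 221 222 221 218]
218 [151 153 150 143 139 143 146 140 130 126 139 162 181 189 189 185 183 188
 197 206 212 216 218 220]
219 [131 134 136 133 135 143 148 146 140 137 143 153 164 175 186 190 186 182
 183 188 194 200 206 210]
220 [121 127 133 138 146 153 151 149 146 146 145 144 148 162 181 192 193 191
 187 184 184 185 188 192]
221 [119 125 136 143 153 160 156 151 149 148 141 132 132 149 172 186 194 198
 198 195 192 190 189 188]
```

move_arm(
  commands=[
    [[0,0,0.025,0,0,0,0],[0,0,0.025,0,0,0,0],[0,0,0.019,0,0,0,0],[0,0,0,0,0,0,0],[0.003,0,0,0,0,0,0],[0.003,0,0,0,0,0,0],[0,0,0,0,0,0,0],[0,0,0,0,0,0,0]],
  ],
)

```text
t: 5.62
eef_pos: [0.496, 0.2612, 0.1026]
tool_rot: [0.0, 0.68, 0.733, 0.0]
contact_force: [-0.9, -0.1, 0.2]
gripper_width: -0.002
grasp_force: 0.0
```

move_arm(
  commands=[
    [[0.002,0,0,0,0,0,0],[0.002,0,0,0,0,0,0],[0.002,0,0,0,0,0,0],[0.002,0,0,0,0,0,0],[0.002,0,0,0,0,0,0],[0,0,0,0,0,0,0]],
  ],
)

```text
t: 6.38
eef_pos: [0.4952, 0.2703, 0.1023]
tool_rot: [0.0, 0.68, 0.733, -0.001]
contact_force: [-1.1, -3.7, 2.1]
gripper_width: 0.002
grasp_force: 1.8
```

move_arm(
  commands=[
    [[0.0015,0,0,0,0,0,0],[0.0015,0,0,0,0,0,0],[0.0015,0,0,0,0,0,0],[0.0015,0,0,0,0,0,0],[0.0015,0,0,0,0,0,0],[0.0015,0,0,0,0,0,0],[0,0,0,0,0,0,0]],
  ],
)

```text
t: 7.25
eef_pos: [0.4943, 0.281, 0.1024]
tool_rot: [-0.0, 0.68, 0.733, 0.001]
contact_force: [-0.4, 0.2, 0.3]
gripper_width: 0.002
grasp_force: 0.0
```

```bash
cat >> h.py <<'E'
def paddle():
    s=imaging.read_camera("scene"); g=cv2.cvtColor(s,cv2.COLOR_RGB2GRAY).astype(float)
    o=bot.get_obs(); print(o["t"],o["eef_pos"].round(4),o["contact_force"].round(1))
    for r in range(203,218): print(r,g[r,244:272].astype(int))
E
python3 -c "
from h import *
paddle()"
```

```text
7.3 [0.4944 0.2807 0.1024] [-1.1 -0.4 -0.5]
203 [161 161 158 154 143 129 114 103  94  88  87  86  86  87  89  93 102 124
 154 178 192 199 201 201 201 202 204 202]
204 [163 161 160 160 157 149 138 126 111  98  90  86  87  90  94 102 116 143
 175 194 203 205 206 207 207 207 208 208]
205 [169 162 160 164 166 162 155 144 128 110  95  86  89  94 100 107 121 150
 182 199 205 206 207 208 208 208 209 209]
206 [167 154 151 160 167 167 159 146 131 113  96  88  90  96 102 105 118 147
 181 199 205 206 207 207 207 208 209 209]
207 [165 148 142 151 164 166 155 135 115 101  91  87  90  98 102 103 114 146
 180 199 205 206 206 207 207 207 207 208]
208 [179 165 155 160 170 172 154 123 100  90  87  87  90  98 103 104 116 146
 180 199 206 207 206 206 205 205 206 207]
209 [195 188 183 183 188 186 163 125  96  87  86  87  90  98 102 103 116 148
 181 200 204 205 204 204 206 208 210 212]
210 [204 203 201 200 200 195 170 130  97  86  86  87  91  97 102 106 122 157
 186 200 203 203 205 208 212 216 217 216]
211 [205 205 203 202 202 196 171 132  99  87  88  91  95 102 107 116 138 170
 192 199 201 205 211 216 219 220 218 210]
212 [205 199 193 192 198 194 171 135 104  93  94 103 114 122 126 137 160 183
 195 196 201 212 218 221 222 220 212 194]
213 [201 188 175 178 189 188 171 145 121 106 106 119 140 153 160 169 183 193
 196 197 207 217 222 223 223 220 205 179]
214 [196 180 165 169 179 180 171 157 140 124 118 130 157 179 189 192 198 199
 195 197 209 219 222 223 223 219 201 173]
215 [183 172 164 166 171 168 161 154 145 129 121 131 160 184 198 202 203 200
 193 193 207 219 222 223 224 219 206 181]
216 [164 158 157 157 156 148 142 141 139 130 121 128 152 176 193 200 204 200
 191 186 200 214 220 222 223 221 215 202]
217 [148 138 139 139 134 131 132 138 141 135 129 134 149 164 179 193 202 199
 190 183 189 202 213 218 221 221 221 218]
```

move_arm(
  commands=[
    [[0.002,0,0,0,0,0,0],[0.002,0,0,0,0,0,0],[0.0015,0,0,0,0,0,0],[0.0015,0,0,0,0,0,0],[0.0015,0,0,0,0,0,0],[0.0015,0,0,0,0,0,0],[0.0015,0,0,0,0,0,0],[0.0015,0,0,0,0,0,0],[0.0015,0,0,0,0,0,0],[0.0015,0,0,0,0,0,0],[0,0,0,0,0,0,0]],
  ],
)

```text
t: 8.68
eef_pos: [0.4931, 0.297, 0.1024]
tool_rot: [-0.0, 0.68, 0.733, 0.001]
contact_force: [0.5, -0.2, 0.6]
gripper_width: -0.001
grasp_force: 0.0
```

```bash
python3 -c "
from h import *
paddle()"
```

```text
8.725 [0.4931 0.2969 0.1024] [-0.1 -0.5  0.4]
203 [161 159 156 151 143 130 113  98  90  88  89  94  97 102 115 140 162 175
 181 187 194 199 202 201 201 202 204 201]
204 [163 162 159 160 157 148 132 112  95  89  92  98 101 105 121 151 177 190
 196 200 203 206 206 207 207 207 208 208]
205 [169 162 160 164 164 156 139 116  97  90  94 101 103 106 125 159 188 199
 203 205 206 206 207 207 207 208 209 209]
206 [167 154 152 160 163 152 131 108  93  90  94 101 103 107 127 162 192 203
 205 205 206 206 207 207 208 208 209 209]
207 [166 148 143 151 156 144 116  96  89  89  94 100 102 107 128 164 193 204
 205 206 206 206 206 206 207 207 206 207]
208 [178 164 155 159 161 145 112  91  87  89  94 100 103 110 133 168 195 204
 206 206 207 206 206 205 205 205 206 207]
209 [192 184 180 181 177 155 117  91  87  88  94 100 106 118 146 179 199 204
 206 206 206 205 204 205 206 208 210 212]
210 [193 188 191 195 189 162 120  92  88  90  98 108 116 133 164 190 203 205
 206 204 203 203 205 208 213 216 217 216]
211 [185 175 185 197 194 165 123  95  91  97 111 127 140 157 180 198 205 205
 204 201 201 205 211 216 219 220 218 210]
212 [178 162 174 193 193 168 134 109 102 108 130 154 170 183 195 204 206 205
 201 198 203 213 219 221 222 220 212 194]
213 [173 159 169 187 187 171 149 131 117 117 141 171 190 198 203 205 205 203
 197 197 207 217 221 223 223 220 204 179]
214 [170 159 165 175 172 161 150 139 123 120 140 172 193 202 205 205 205 202
 195 197 209 219 223 224 223 219 201 173]
215 [161 157 155 155 150 142 138 131 120 119 137 163 183 194 201 205 205 201
 193 194 207 219 222 223 223 219 206 181]
216 [145 143 139 136 135 136 137 132 125 126 138 155 169 181 193 202 205 201
 191 187 200 214 220 222 223 221 215 202]
217 [129 128 130 132 137 144 146 142 136 137 143 149 154 168 185 197 203 200
 190 182 189 202 213 218 220 222 221 218]
```

move_arm(
  commands=[
    [[0.0015,0,0,0,0,0,0],[0.0015,0,0,0,0,0,0],[0.0015,0,0,0,0,0,0],[0,0,0,0,0,0,0]],
  ],
)

```text
t: 9.22
eef_pos: [0.4928, 0.3008, 0.1023]
tool_rot: [-0.0, 0.68, 0.733, 0.0]
contact_force: [-0.1, -0.3, 0.3]
gripper_width: -0.001
grasp_force: 0.0
```

```bash
python3 -c "
from h import *
s=imaging.read_camera('scene')[:,:,::-1]
crop(s,'e',225,180,295,235,10)
paddle()" | egrep -A1 '^(7|8|9|10|20[89]|21[01])'
```

```text
9.325 [0.4929 0.3005 0.1023] [-0.1 -0.5  0.4]
203 [161 159 157 151 140 123 105  93  88  90  95 101 106 115 133 155 169 177
--
208 [177 164 150 136 115  95  86  86  87  92  99 103 106 121 155 186 201 206
 206 206 206 206 206 206 205 206 205 208]
209 [192 187 177 159 129 101  88  86  88  93  99 105 112 133 167 193 203 206
 206 206 206 205 205 204 205 208 210 212]
210 [193 196 193 177 143 108  90  87  93 102 111 118 129 152 180 198 205 206
 206 205 203 203 205 208 212 216 216 216]
211 [178 189 197 185 155 119  99  97 106 124 140 148 159 176 192 202 206 206
 204 201 201 205 211 216 219 220 217 210]
```

View pics/e.png

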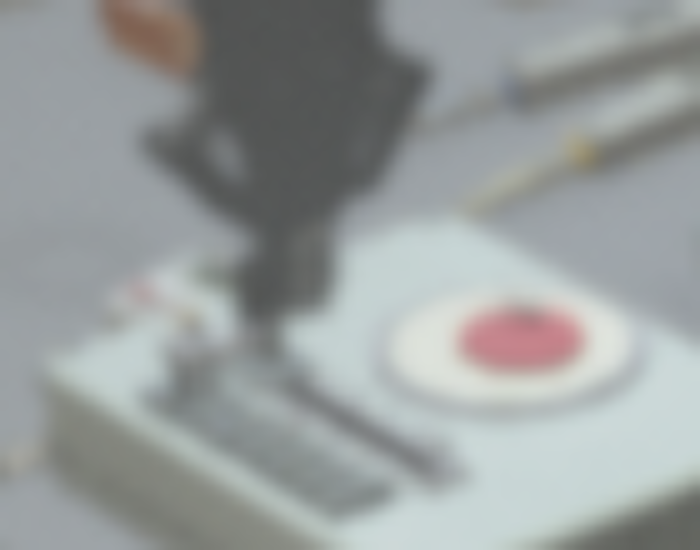

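move_arm(
  commands=[
    [[-0.006,0,0,0,0,0,0],[0,0,-0.03,0,0,0,0],[0,0,-0.03,0,0,0,0],[0,0,0,0,0,0,0]],
  ],
)

```text
t: 9.82
eef_pos: [0.4946, 0.2951, 0.1645]
tool_rot: [0.001, 0.68, 0.733, 0.002]
contact_force: [-0.2, 0.1, -0.8]
gripper_width: 0.0
grasp_force: 0.0
```

```bash
python3 -c "
from h import *
s=imaging.read_camera('scene')[:,:,::-1]
for y,x in((.284,.4935),(.302,.492),(.320,.4907),(.325,.4903)): print(proj('scene',[x,y,.121]))
paddle()"
```

```text
[256.32440267 207.77594488]
[253.52125636 206.21760882]
[250.79176235 204.66248446]
[250.03046464 204.2361781 ]
9.925 [0.4934 0.2938 0.1621] [-0.4  0.3 -0.3]
203 [162 162 161 161 160 159 157 155 151 149 152 158 162 163 164 167 172 178
 182 189 195 200 202 202 202 204 204 201]
204 [165 163 161 160 156 149 143 137 130 128 137 152 164 170 174 180 186 192
 197 200 204 206 207 207 207 208 209 208]
205 [169 163 159 155 145 131 119 111 106 107 125 152 174 184 188 194 198 201
 204 205 206 207 207 208 208 209 209 209]
206 [168 155 148 143 127 110  99  94  91  98 123 159 186 198 201 203 204 205
 205 206 207 207 207 208 208 209 209 209]
207 [166 149 138 130 113  97  89  89  89  98 126 165 193 203 205 205 206 206
 206 206 207 207 207 208 207 208 207 208]
208 [179 164 152 137 116  97  88  87  89  99 128 167 195 204 206 207 206 207
 207 207 207 207 207 206 206 206 206 207]
209 [193 187 178 159 131 102  89  88  91 103 131 169 195 205 206 206 207 207
 207 207 206 206 205 206 206 209 210 212]
210 [194 196 194 178 144 109  92  90  98 116 146 176 197 205 206 207 206 207
 206 205 204 203 205 208 213 216 217 216]
211 [179 190 197 187 156 120 101  99 111 140 169 189 201 205 206 207 207 206
 204 202 201 206 211 216 219 220 218 211]
212 [164 179 192 187 163 133 118 113 125 158 187 200 205 206 206 206 207 205
 201 198 202 212 218 221 222 221 212 194]
213 [159 169 182 180 162 140 127 120 129 162 190 202 206 206 206 206 206 203
 198 197 207 218 222 223 223 220 205 180]
214 [158 158 164 164 153 139 128 120 127 154 181 196 203 205 206 206 206 202
 197 197 209 220 223 224 223 219 201 174]
215 [147 143 145 149 147 142 135 126 128 145 165 182 194 202 205 206 205 201
 194 194 207 219 222 224 223 219 207 182]
216 [132 133 139 148 151 149 145 138 137 143 152 164 181 195 203 205 205 201
 192 188 200 215 220 222 223 221 215 202]
217 [126 130 139 152 158 155 151 147 142 140 139 149 169 188 197 202 204 201
 191 183 190 203 214 218 221 222 220 217]
```

move_arm(
  commands=[
    [[0.018,0,0,0,0,0,0],[0.018,0,0,0,0,0,0],[0.018,0,0,0,0,0,0],[0,0,0,0,0,0,0],[0,0,0.02,0,0,0,0],[0,0,0.02,0,0,0,0],[0,0,0.02,0,0,0,0],[0,0,0,0,0,0,0],[-0.003,0,0,0,0,0,0],[-0.002,0,0,0,0,0,0],[0,0,0,0,0,0,0],[0,0,0,0,0,0,0]],
  ],
)

```text
t: 11.42
eef_pos: [0.4899, 0.3435, 0.1027]
tool_rot: [0.0, 0.68, 0.733, 0.0]
contact_force: [0.7, 0.3, -0.0]
gripper_width: -0.004
grasp_force: 0.0
```

move_arm(
  commands=[
    [[-0.002,0,0,0,0,0,0],[-0.002,0,0,0,0,0,0],[-0.0015,0,0,0,0,0,0],[-0.0015,0,0,0,0,0,0],[0,0,0,0,0,0,0]],
  ],
)

```text
t: 12.05
eef_pos: [0.4901, 0.3368, 0.1023]
tool_rot: [-0.0, 0.68, 0.733, 0.0]
contact_force: [0.2, 1.0, -1.0]
gripper_width: 0.001
grasp_force: 0.8
```

move_arm(
  commands=[
    [[-0.0015,0,0,0,0,0,0],[0,0,0,0,0,0,0]],
  ],
)

```text
t: 12.3
eef_pos: [0.4901, 0.3364, 0.1024]
tool_rot: [-0.001, 0.68, 0.733, 0.001]
contact_force: [1.2, 5.1, -4.0]
gripper_width: -0.0
grasp_force: 2.6
```

move_arm(
  commands=[
    [[-0.0015,0,0,0,0,0,0],[-0.0015,0,0,0,0,0,0],[-0.0015,0,0,0,0,0,0],[-0.0015,0,0,0,0,0,0],[0,0,0,0,0,0,0]],
  ],
)

```text
t: 12.92
eef_pos: [0.4909, 0.3278, 0.1022]
tool_rot: [0.001, 0.68, 0.733, -0.001]
contact_force: [0.3, 0.7, 0.2]
gripper_width: 0.001
grasp_force: 0.0
```

move_arm(
  commands=[
    [[-0.001,0,0,0,0,0,0],[-0.001,0,0,0,0,0,0],[0,0,0,0,0,0,0]],
  ],
)

```text
t: 13.3
eef_pos: [0.491, 0.3266, 0.1023]
tool_rot: [0.0, 0.68, 0.733, -0.0]
contact_force: [0.5, -0.5, 0.3]
gripper_width: -0.001
grasp_force: 0.0
```

```bash
python3 -c "
from h import *
paddle()" | egrep -A1 '^(1|20[6-9]|21[0-3])'
```

```text
13.35 [0.4909 0.3267 0.1023] [-0.5  0.2  0.1]
203 [160 154 137 111  93  90  97 101 102 106 123 143 156 161 163 166 171 176
--
206 [166 149 130 112  97  92  96  99  98  96  98 106 123 154 182 197 202 205
 205 204 205 206 206 207 207 208 208 209]
207 [166 145 131 121 112 104  98  95  93  91  89  92 110 145 180 198 204 205
 205 206 206 206 206 207 207 207 207 207]
208 [178 164 153 146 142 133 117 100  90  88  87  89 106 141 177 197 204 205
 205 206 206 207 205 205 205 205 205 207]
209 [195 188 182 178 176 167 143 113  93  87  86  89 103 139 177 197 205 205
 206 206 206 204 204 204 205 207 210 211]
210 [203 202 200 198 196 188 163 126  98  87  86  88 103 137 175 197 205 205
 205 204 203 203 205 208 212 215 216 216]
211 [205 205 202 202 202 195 170 131  99  88  87  92 109 143 177 198 204 205
 204 200 200 205 211 216 219 219 217 210]
212 [204 198 192 193 198 193 170 135 104  92  93 104 129 160 186 201 205 204
 201 197 201 212 218 221 222 220 212 193]
213 [201 188 174 177 188 187 171 145 120 108 106 121 151 180 197 203 205 203
 197 196 206 217 221 223 223 219 204 179]
```

move_arm(
  commands=[
    [[-0.002,0,0,0,0,0,0],[-0.002,0,0,0,0,0,0],[-0.002,0,0,0,0,0,0],[-0.0015,0,0,0,0,0,0],[0,0,0,0,0,0,0]],
  ],
)

```text
t: 13.98
eef_pos: [0.4915, 0.3193, 0.1023]
tool_rot: [0.0, 0.68, 0.733, -0.0]
contact_force: [-0.5, 1.0, -0.5]
gripper_width: 0.002
grasp_force: 0.0
```

move_arm(
  commands=[
    [[-0.0015,0,0,0,0,0,0],[0,0,0,0,0,0,0]],
  ],
)

```text
t: 14.22
eef_pos: [0.4915, 0.3187, 0.1024]
tool_rot: [-0.0, 0.68, 0.733, 0.001]
contact_force: [0.4, 3.3, -1.9]
gripper_width: -0.001
grasp_force: 1.4
```

move_arm(
  commands=[
    [[-0.0015,0,0,0,0,0,0],[-0.0015,0,0,0,0,0,0],[-0.0015,0,0,0,0,0,0],[-0.0015,0,0,0,0,0,0],[-0.0015,0,0,0,0,0,0],[0,0,0,0,0,0,0]],
  ],
)

```text
t: 14.98
eef_pos: [0.4923, 0.3093, 0.1022]
tool_rot: [0.001, 0.68, 0.733, -0.001]
contact_force: [-0.9, 0.4, -0.7]
gripper_width: 0.001
grasp_force: 0.0
```

```bash
python3 -c "
from h import *
paddle()" | egrep -A1 '^(1|20[6-9]|21[0-3])'
```

```text
15.025 [0.4923 0.3094 0.1021] [0.1 0.1 0.3]
203 [160 159 156 151 139 119  97  89  92  99 102 104 114 135 155 165 171 176
--
206 [167 154 152 159 160 141 112  92  91  97  99 101 109 132 161 184 198 204
 205 205 206 206 207 207 208 208 209 209]
207 [166 148 142 151 156 145 118  97  92  95  96  95  98 112 139 172 196 204
 206 206 206 206 207 206 206 206 206 207]
208 [179 164 155 159 166 160 136 110  95  92  92  90  89  96 122 164 193 203
 206 207 206 206 206 205 205 205 205 207]
209 [195 188 183 182 185 182 164 137 111  94  88  87  86  92 118 161 192 205
 206 206 206 205 204 204 206 208 210 211]
210 [204 202 201 200 200 198 187 168 137 105  89  86  86  91 116 160 192 204
 205 204 203 203 205 208 212 215 217 216]
211 [206 207 206 203 201 201 198 187 156 116  90  87  87  91 117 160 193 204
 203 201 201 205 211 216 219 220 218 211]
212 [206 206 201 194 190 193 198 191 163 119  92  88  90  99 125 165 193 203
 201 197 201 212 218 221 222 220 212 194]
213 [206 203 196 182 171 177 188 187 162 123  98  95 102 116 147 177 197 202
 197 196 207 217 222 223 223 219 204 179]
```

move_arm(
  commands=[
    [[-0.001,0,0,0,0,0,0],[-0.001,0,0,0,0,0,0],[0,0,0,0,0,0,0]],
  ],
)

```text
t: 15.4
eef_pos: [0.4923, 0.3082, 0.1023]
tool_rot: [0.0, 0.68, 0.733, -0.0]
contact_force: [0.2, 0.5, 0.7]
gripper_width: 0.001
grasp_force: 0.0
```

```bash
python3 -c "
from h import *
paddle()" | egrep -A1 '^(1|20[6-9]|21[0-3])'
```

```text
15.45 [0.4923 0.3084 0.1023] [-0.1  0.3  0. ]
203 [160 159 157 151 140 119  99  89  89  95 100 104 112 133 154 165 171 177
--
206 [167 154 152 159 161 145 116  95  93  99 102 103 117 145 169 181 191 201
 204 206 206 206 206 207 208 208 209 209]
207 [166 149 142 151 158 149 125 101  94  98 100 100 109 129 144 155 178 197
 205 206 205 206 206 206 207 207 207 207]
208 [178 164 156 160 167 165 143 116 100  98  97  94  96 104 112 129 164 194
 205 206 207 207 206 205 205 205 206 206]
209 [194 188 183 183 187 188 171 142 118 103  95  89  88  89  94 118 159 192
 205 205 206 205 204 205 206 207 210 212]
210 [204 203 201 200 201 200 190 173 150 124 100  90  87  87  91 114 157 190
 203 205 203 203 204 208 212 216 216 216]
211 [206 207 207 206 206 204 201 193 178 147 111  91  86  87  90 110 151 186
 199 201 201 205 211 216 219 220 218 210]
212 [207 206 206 206 204 202 202 200 190 161 120  92  86  87  92 112 149 181
 195 196 202 212 218 221 222 220 212 193]
213 [206 205 203 202 198 193 192 196 191 166 124  96  88  90 101 124 158 184
 193 196 207 217 222 223 223 219 204 179]
```

move_arm(
  commands=[
    [[-0.002,0,0,0,0,0,0],[-0.002,0,0,0,0,0,0],[-0.0015,0,0,0,0,0,0],[-0.001,0,0,0,0,0,0],[-0.001,0,0,0,0,0,0],[-0.001,0,0,0,0,0,0],[0,0,0,0,0,0,0]],
  ],
)

```text
t: 16.32
eef_pos: [0.4928, 0.3007, 0.1024]
tool_rot: [-0.0, 0.68, 0.733, 0.001]
contact_force: [0.1, 3.9, -1.9]
gripper_width: -0.004
grasp_force: 1.5
```

move_arm(
  commands=[
    [[-0.001,0,0,0,0,0,0],[-0.001,0,0,0,0,0,0],[-0.001,0,0,0,0,0,0],[-0.001,0,0,0,0,0,0],[-0.001,0,0,0,0,0,0],[0,0,0,0,0,0,0]],
  ],
)

```text
t: 17.08
eef_pos: [0.4934, 0.2944, 0.1023]
tool_rot: [0.0, 0.68, 0.733, -0.0]
contact_force: [0.7, 1.4, -0.0]
gripper_width: -0.002
grasp_force: 0.7
```

move_arm(
  commands=[
    [[-0.001,0,0,0,0,0,0],[-0.001,0,0,0,0,0,0],[-0.001,0,0,0,0,0,0],[0,0,0,0,0,0,0]],
  ],
)

```text
t: 17.58
eef_pos: [0.4936, 0.2913, 0.1022]
tool_rot: [0.0, 0.68, 0.733, -0.0]
contact_force: [0.3, 0.2, 0.3]
gripper_width: -0.0
grasp_force: 0.0
```

```bash
python3 -c "
from h import *
paddle()" | egrep -A1 '^(1|20[6-9]|21[0-7])'
```

```text
17.625 [0.4935 0.2914 0.1022] [0.3 0.8 0.7]
203 [161 160 157 151 142 129 116 102  92  87  87  88  93  94  98 114 142 167
--
206 [167 154 152 161 167 169 164 151 128 101  92  95 101 103 106 127 162 190
 202 205 206 206 207 207 208 208 209 209]
207 [166 148 143 152 165 172 173 166 142 109  92  95 100 101 102 116 148 179
 197 204 206 206 206 207 207 207 207 208]
208 [178 164 156 161 172 182 186 182 156 117  94  94  98  99  97 103 125 157
 186 201 205 206 206 205 205 205 206 207]
209 [196 189 183 182 189 196 199 192 166 125  96  92  95  95  92  92 104 134
 171 196 205 205 204 205 206 208 211 212]
210 [204 203 201 200 202 204 204 197 175 141 111  95  92  90  88  87  94 121
 162 192 201 203 204 208 212 215 217 216]
211 [206 207 208 206 205 206 205 202 189 165 137 109  93  87  85  86  92 118
 158 188 199 205 211 216 219 220 218 210]
212 [208 207 207 206 205 203 202 202 198 187 164 131 101  88  86  86  92 115
 153 184 200 212 218 221 222 220 212 193]
213 [206 205 204 203 200 194 191 193 198 197 182 149 111  89  86  88  93 116
 151 183 205 217 222 223 223 219 205 178]
214 [204 200 197 194 187 175 168 175 187 196 189 160 118  92  89  93 105 128
 157 185 208 219 223 223 223 219 201 173]
215 [202 194 187 180 167 150 143 152 171 189 189 163 125 105 105 111 130 152
 170 187 206 219 222 223 223 219 206 181]
216 [193 188 178 169 158 142 133 139 159 178 182 163 135 126 128 131 148 171
 179 184 199 214 220 222 223 221 215 202]
217 [178 176 172 169 164 154 147 146 157 169 172 159 140 136 138 137 152 174
 182 181 189 202 213 218 221 222 221 218]
```

move_arm(
  commands=[
    [[-0.001,0,0,0,0,0,0],[-0.001,0,0,0,0,0,0],[0,0,0,0,0,0,0]],
  ],
)

```text
t: 18.0
eef_pos: [0.4937, 0.2898, 0.1023]
tool_rot: [0.0, 0.68, 0.733, -0.0]
contact_force: [1.1, 0.4, -0.3]
gripper_width: -0.003
grasp_force: 0.0
```

```bash
python3 -c "
from h import *
paddle()" | egrep -A1 '^(1|20[6-9]|21[0-7])'
```

```text
18.05 [0.4937 0.2899 0.1023] [ 0.6  0.1 -0.1]
203 [161 159 157 152 142 131 119 105  95  88  86  87  89  92  96 112 139 166
--
206 [167 154 152 161 168 169 166 157 135 106  91  93  99 102 106 125 161 191
 202 205 205 207 207 207 207 209 209 209]
207 [166 148 142 151 165 172 175 170 148 113  93  94  99 102 105 122 156 185
 197 201 205 206 206 207 207 207 207 207]
208 [178 164 156 160 171 182 187 184 160 122  96  93 100 102 103 115 140 164
 178 190 201 206 206 206 206 205 206 207]
209 [195 189 182 183 189 196 199 194 172 133 104  94  98 100  99 103 115 130
 146 174 196 203 204 205 206 209 210 212]
210 [204 203 201 200 202 203 204 200 184 154 121 102  97  96  93  92  95 102
 125 162 191 202 204 208 212 215 216 216]
211 [206 207 207 206 205 206 205 204 196 178 151 125 106  94  88  86  87  92
 115 155 188 204 211 216 219 220 218 211]
212 [206 207 207 206 205 203 203 203 203 195 180 156 129 102  88  85  85  89
 112 153 190 211 218 221 222 221 212 194]
213 [206 205 203 203 200 195 195 199 203 202 196 181 150 111  89  86  86  89
 112 155 196 217 222 223 223 220 204 179]
214 [204 200 197 194 186 176 176 186 196 201 200 189 157 116  90  86  87  93
 117 160 201 218 222 223 223 219 201 173]
215 [201 194 186 179 166 151 150 165 180 191 194 182 153 115  94  89  93 106
 130 165 200 218 222 223 223 219 206 181]
216 [193 188 179 169 158 139 133 142 157 172 180 172 149 124 107 102 107 126
 147 169 196 214 220 222 223 222 215 203]
217 [178 175 173 171 166 154 142 139 145 158 169 166 156 144 131 117 118 138
 158 171 187 202 213 218 221 221 220 217]
```

move_arm(
  commands=[
    [[0.005,0,0,0,0,0,0],[0.005,0,0,0,0,0,0],[0,0,-0.03,0,0,0,0],[0,0,-0.04,0,0,0,0],[0,0,-0.04,0,0,0,0],[0,-0.01,-0.04,0,0,0,0],[-0.03,-0.02,-0.04,0,0,0,0],[-0.04,-0.02,-0.04,0,0,0,0],[-0.04,-0.02,-0.04,0,0,0,0],[-0.04,-0.02,-0.04,0,0,0,0],[-0.04,-0.02,-0.03,0,0,0,0],[-0.04,0,0,0,0,0,0],[0,0,0,0,0,0,0],[0,0,0,0,0,0,0]],
  ],
)

```text
t: 19.8
eef_pos: [0.4003, 0.0634, 0.4422]
tool_rot: [-0.0, 0.68, 0.734, 0.0]
contact_force: [-0.2, 0.8, -0.3]
gripper_width: -0.003
grasp_force: 0.0
```

Run:
```python
from h import *
a=imaging.read_camera("top")[:,:,::-1]; s=imaging.read_camera("scene")[:,:,::-1]
A=cv2.resize(a[225:305,200:300],None,fx=5,fy=5,interpolation=cv2.INTER_CUBIC); B=cv2.resize(s[180:260,235:295],None,fx=5,fy=5,interpolation=cv2.INTER_CUBIC)
cv2.imwrite("pics/f.png",np.hstack([A,B])); o=bot.get_obs(); print(o["t"],o["eef_pos"],o["contact_force"])
```

```text
19.9 [0.40029955 0.06385324 0.44213178] [ 0.77084166 -0.70415844  0.56627487]
```

View pics/f.png

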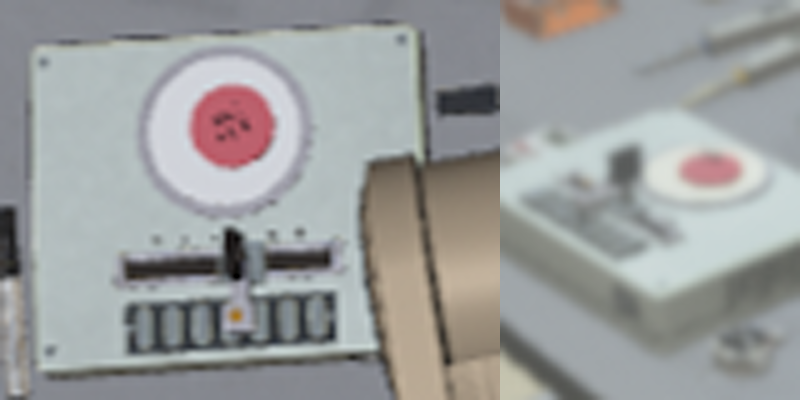

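The final picture shows marks at px 157, 184 and 211 to the left of the paddle (dark, 1 and 2) and at 270 and 300 to its right (4 and 5). The lever (paddle at about 235, plunger at 236) therefore rests in the third click. The dish has not moved and the hand is clear.

```bash
python3 -c "
from station import bot
print(bot.hand_in())"
```

```text
the job is handed in; nothing more can be done
None
```

The lever went to its dark end and then three clicks to the right, rests in the third click with the hand clear, and the job was handed in at about 20 s.

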